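Pack the cooking-kit box

ROBOT

A 7-joint arm with a two-finger parallel gripper is mounted at the origin on a cart in front of the work surface, level with it; the furniture and walls round the work are solid. World frame = base frame: x ahead of the robot, y to its left, z up, the work surface at z = 0. Lengths are in m, angles in rad, forces in N, time in s.
With the tool pointing down it reaches from about 0.425 to 0.95 m from the base axis. Payload 4.7 kg.
Tool frame: the origin (TCP) lies on the centre line of the jaws, within the pads' length; the fingertips stand robot.nose_length ahead of it and the grasp point (between the pads) lies 8 mm behind it (robot.nose_length is the distance from the TCP to the fingertips, in m); z points along the fingers, y is the line along which they close (so a half turn about z gives the same grasp; the last joint's range is limited). The gripper opens to 85 mm and grips with 20 to 120 N. Pads are 22 mm wide; open, the fingers measure 114 mm over their backs; the gripper's body (76 mm by 85 mm) begins 54 mm behind the grasp point. The pads swing forward as they close: fully open they stand 13 mm farther back than shut.
Start: joints at [-1.347, 0.469, -0.049, 1.532, 0.024, 1.141, -0.082], TCP at [0.169, 0.654, 0.209] pointing down, gripper open.
Joint ranges: [-2.59, 2.59], [-0.33, 1.99], [-1.39, 1.29], [0.1, 2.45], [-1.04, 4.18], [0.21, 1.99], [-2.66, 2.66]. Speed limits (rad/s): [2.57, 2.57, 3.14, 3.14, 3.14, 3.14, 3.14].

INTERFACE

Orientations are given as [roll, pitch, yaw] about the fixed x, y, z axes, in that order (R = Rz(yaw) Ry(pitch) Rx(roll)).
In Python, from plant import robot gives the robot as it stands. Calls block until the motion is done:
- robot.goto(position, orientation): joint-space move of the TCP to a pose.
- robot.move_straight(position, vel=0.15, attitude=None, contact_N=None): straight line of the TCP; attitude=None keeps the orientation; vel is the mean speed in m/s. With contact_N (N) it stops when the force on the tool has changed by that much, and returns True; else False.
- robot.move_joints(angles): joint-space move.
- robot.grip(opening, strength=None): opening from 0.0 (shut) to 1.0 (fully open); strength is the grip in N (None keeps the last); returns when the fingers have stopped.
- robot.sleep(seconds).
- robot.inverse_kinematics(position, orientation): joint angles nearest the present ones, or None.
- robot.sense(): the state.
- robot.grab_frame(name): name is "scene" or "top"; returns a dict with "image" (384x512x3 uint8, red, green, blue), "range_z" (384x512 float32, m along the optical axis (not along the pixel's ray), 0 where there is no reading), "fx", "fy", "cx", "cy" (pixels), "dist_coeffs" ([k1, k2, p1, p2, k3] as OpenCV has them; the pictures are not rectified), "R" (3x3) and "t" (3): a world point X has camera coordinates R X + t. Camera axes: x right, y down, z forward; pixel columns grow to the right and rows downward; lengths in m; the calibration is good to about 2 mm. A picture is of the moment at which its call begins.
A pose or a line that the arm cannot do raises robot.IKError and nothing moves.
- robot.close_job(): hands the job in; it is judged then, once.
The state is a dict: "t": time; "joint_pos": joint angles; "joint_velocities": joint speeds; "effort": joint torques, N m; "tcp_pos": TCP position; "tcp_rot": TCP orientation; "wrist_force": force on the tool from outside, world axes, zero at the start; "torque": the same for the moment, N m; "opening": opening from 0.0 (shut) to 1.0 (fully open); "gripper_force": force on a finger pad.
Only numpy, scipy, OpenCV 4.12 (cv2) and the standard library are available. Lean on these libraries where they do the work, as an engineer would, in place of code of your own. Each camera call takes 0.05 s, during which the arm holds its last target. There are 200 camera calls.

TASK

Pack the low wooden box for a trip: the wind-up timer is already in one end of it, so stand the short food tin and the spice jar from the worktop upright on the box's floor beside it, in the room that is left. Set each one down gently, do not drop it, and leave the timer sitting flat in the box.

Things in the scene. Friction and masses are not known exactly. Their poses are not given: they have to be found in the camera images.
- kit_box: Loose low open wooden box (1.5 kg), no dividers. Inside 80 mm (its x) by 200 mm (its y, the long way); walls 8 mm thick, floor 6 mm, rim 40 mm above the worktop. A 12 mm cleat on each short end. Origin: centre of its underside; z up. The timer stands at the +y end, the rest is free. Wall cupboards hang over the back of the worktop (beyond x = 0.63 m, 0.53 m up): do not lift high near them.
- timer: Round wind-up kitchen timer with a pale base and an orange-red dial, 63 mm across, 44 mm high, standing loose on the floor of the box at its +y end. Origin: centre of its underside. It is to stay in the box, sitting flat.
- food_tin_center (a point): Centre (36 mm above its underside) of the short food tin: an upright metal tin with a white label, 57 mm across, 72 mm high, about 0.2 kg. z up along its axis. It stands loose on the worktop. It is not the taller, slimmer drinks can (53 mm across, 134 mm high), which stands on the worktop too and is not wanted.
- spice_jar_center (a point): Centre (52.5 mm above its underside) of the spice jar: an upright slim round jar with a wide black cap, 41 mm across from top to bottom, 105 mm high, about 0.1 kg. z up along its axis. It stands loose on the worktop, in a rough row, 10 cm or more apart, with the food tin and the drinks can; which of the three stands where varies.
Mind the look-alikes: they are no part of the job. What is shaped like the part that bears food_tin_center but purple is not meant.

How it is judged:
At the end, for the whole second after the job is handed in: The food tin, the spice jar and the timer all stand inside the level box (box tilt under 0.1 rad): centres within its inner walls, each on the box floor (height within 10 mm), upright within 10 degrees, and at rest (under 0.02 m/s) (x of food_tin_center in the frame of kit_box between -0.04 and 0.04 m and y of food_tin_center in the frame of kit_box between -0.1 and 0.1 m and z of food_tin_center in the frame of kit_box between 0.032 and 0.052 m and angle between each of food_tin_center, spice_jar_center, timer's own z axis and vertical below 0.175 rad and linear speed of each of food_tin, spice_jar, timer below 0.02 m/s and x of spice_jar_center in the frame of kit_box between -0.04 and 0.04 m and y of spice_jar_center in the frame of kit_box between -0.1 and 0.1 m and z of spice_jar_center in the frame of kit_box between 0.0485 and 0.0685 m and x of timer in the frame of kit_box between -0.04 and 0.04 m and y of timer in the frame of kit_box between -0.1 and 0.1 m and z of timer in the frame of kit_box between -0.004 and 0.016 m and angle between kit_box's own z axis and vertical below 0.1 rad); the robot touches nothing.
It fails at once if the food tin is dropped (falls free faster than 0.75 m/s, about 30 mm) (contact force between the fingers and food_tin below 0.01 N and linear speed of food_tin above 0.75 m/s).
It fails at once if the spice jar is dropped (falls free faster than 0.75 m/s, about 30 mm) (contact force between the fingers and spice_jar below 0.01 N and linear speed of spice_jar above 0.75 m/s).
It also fails if it takes over 58 s, if anything falls off the work surface, if the arm or the gripper's body presses on something with over 40 N, if the wrist force passes 120 N, or if a joint passes its speed limit or range.

## Working session

There is one attempt and no reset: what is moved stays moved. The work goes in short steps, each a Python script; the robot and the scene stay as the last script left them, time stands still between calls to the robot, and variables do not carry over. Pictures are saved under pics/ and viewed, at most 10 in all, crops included, and the job is handed in when it is done.

```bash
mkdir -p pics; ls; cat > h.py <<'E'
import numpy as np, cv2
from plant import robot
def snap(n,f):
    d=robot.grab_frame(n); cv2.imwrite(f'pics/{f}.png',d['image'][:,:,::-1]); np.savez(f'{f}.npz',**d); return d
def cloud(d):
    z=np.asarray(d['range_z']); h,w=z.shape
    K=np.array([[d['fx'],0,d['cx']],[0,d['fy'],d['cy']],[0,0,1]],float)
    v,u=np.mgrid[:h,:w]
    p=cv2.undistortPoints(np.stack([u,v],-1).reshape(-1,1,2).astype(float),K,np.array(d['dist_coeffs'],float)).reshape(h,w,2)
    c=np.dstack([p*z[...,None],z])
    X=(c-np.array(d['t']))@np.array(d['R']); X[z==0]=np.nan
    return X
E
python3 - <<'E'
from h import *
for n in('scene','top'):
    d=snap(n,n+'0'); X=cloud(d); print(n,-np.array(d['R']).T@d['t'],np.nanmin(X,(0,1)),np.nanmax(X,(0,1)))
s=robot.sense(); print(s['t'],s['tcp_rot'],s['opening'],robot.nose_length)
E
```

```text
pics
scene [ 0.05532023 -0.72040613  0.74343946] [-0.46877898 -0.65753046 -0.87033336] [0.96707067 0.7949523  0.5640467 ]
top [ 0.34400461 -0.02534387  0.9668252 ] [-0.52861017 -1.52296291 -0.87479815] [0.96366311 0.78377124 0.68235885]
0.1 [-3.13981351e+00  3.79577097e-05  2.88882668e+00] 1.0013779503105757 0.011
```

View pics/top0.png

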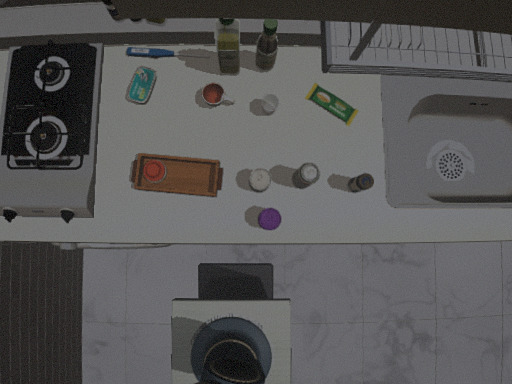

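View pics/scene0.png

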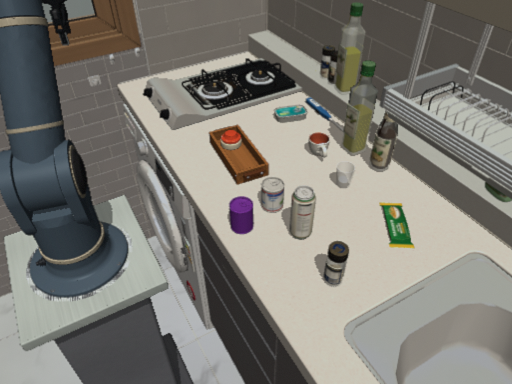

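The top view shows the box at about (178,175) with the timer at its left (+y) end. The tin is at (260,180), the drinks can at (308,175), the jar at (361,183) and the purple decoy at (269,218). Next I'll measure them from depth.

```bash
python3 - <<'E'
import os
from h import *
for n in('top','scene'):
    X=cloud(np.load(n+'0.npz')) 
    np.save(n+'X.npy',X)
    x,y,z=X[...,0],X[...,1],X[...,2]
    if n=='top':
        for nm,(u,v) in dict(box=(178,175),timer=(153,171),tin=(260,180),can=(308,175),jar=(361,183),purple=(269,218)).items(): print(nm,X[v,u].round(3))
        c0={'tin':(X[180,260],.072),'can':(X[175,308],.134),'jar':(X[183,361],.105),'purple':(X[218,269],.072),'timer':(X[171,153],.05)}
        b0=X[175,178]
    for k,(c,h) in c0.items():
        m=(np.hypot(x-c[0],y-c[1])<.06)&(abs(z-h)<.01)
        if m.sum()>4:
            P=X[m]; (cc,r)=cv2.minEnclosingCircle(P[:,:2].astype(np.float32)); print(n,k,m.sum(),np.round(cc,4),round(r,4),P[:,2].mean().round(4), np.round((P.min(0)+P.max(0))/2,4))
    m=(abs(x-b0[0])<.11)&(abs(y-b0[1])<.2)&(abs(z-.04)<.006)
    P=X[m]; print(n,'box',cv2.minAreaRect(P[:,:2].astype(np.float32)),P[:,2].mean(),P.min(0),P.max(0),m.sum())
    m=(abs(x-b0[0])<.11)&(abs(y-b0[1])<.2)&(z>.012)
    P=X[m]; print(n,'boxall',cv2.minAreaRect(P[:,:2].astype(np.float32)),P[:,2].max())
E
```

```text
box [0.485 0.143 0.007]
timer [0.489 0.201 0.05 ]
tin [ 0.464 -0.076  0.07 ]
can [ 0.468 -0.187  0.131]
jar [ 0.453 -0.324  0.105]
purple [ 0.368 -0.098  0.071]
top tin 373 [ 0.4686 -0.0765] 0.0287 0.0687 [ 0.4674 -0.0768  0.0698]
top can 287 [ 0.4738 -0.19  ] 0.0239 0.13 [ 0.4735 -0.1901  0.1302]
top jar 209 [ 0.4583 -0.3368] 0.0209 0.1042 [ 0.4577 -0.3373  0.1015]
top purple 403 [ 0.3676 -0.1006] 0.0284 0.0687 [ 0.3678 -0.1004  0.0696]
top timer 258 [0.4879 0.2005] 0.0589 0.0451 [0.4879 0.2048 0.0465]
top box ((0.48073288798332214, 0.10156194120645523), (0.31952548027038574, 0.09709693491458893), 85.61882019042969) 0.03866820726426298 [ 0.42783465 -0.05627188  0.03403568] [0.53930487 0.26284247 0.04598686] 978
top boxall ((0.488395631313324, 0.1021641418337822), (0.32188892364501953, 0.11230385303497314), 85.6275863647461) 0.682358849628366
scene tin 355 [ 0.4666 -0.074 ] 0.0299 0.0704 [ 0.4654 -0.0741  0.0691]
scene can 316 [ 0.4733 -0.1909] 0.0247 0.1314 [ 0.4731 -0.1911  0.1312]
scene jar 327 [ 0.4584 -0.3365] 0.0215 0.1051 [ 0.4579 -0.3365  0.1024]
scene purple 409 [ 0.3648 -0.0992] 0.03 0.0703 [ 0.3643 -0.0988  0.0691]
scene timer 267 [0.4887 0.2012] 0.0596 0.0446 [0.4865 0.2038 0.047 ]
scene box ((0.4817752540111542, 0.14300891757011414), (0.24205130338668823, 0.09791535139083862), 85.04785919189453) 0.03982352190281557 [0.42437096 0.0216608  0.03401479] [0.53973977 0.26549053 0.04587619] 748
scene boxall ((0.478177547454834, 0.10446061939001083), (0.32570916414260864, 0.09842871129512787), 85.04785919189453) 0.07444196060078441
```

```bash
python3 - <<'E'
from h import *
for n in('top','scene'):
    X=np.load(n+'X.npy'); im=np.load(n+'0.npz')['image'].astype(int)
    x,y,z=np.moveaxis(X,-1,0)
    m=(abs(x-.482)<.08)&(abs(y-.15)<.13)&(abs(z-.04)<.005)&(np.hypot(x-.488,y-.2)>.034)&(y>.015)
    P=X[m][:,:2].astype(np.float32); r=cv2.minAreaRect(P); e=cv2.boxPoints(r)
    L=max([(e[i]-e[i-1] for i in range(4))],key=lambda g:0); E=[e[i]-e[i-1] for i in range(4)]; E=max(E,key=np.linalg.norm); E=E*np.sign(E[1])
    yaw=np.arctan2(E[1],E[0])-np.pi/2; c=np.array(r[0])
    m=(np.hypot(x-.488,y-.2)<.04)&(z>.042)&(im[...,0]>1.6*im[...,2])&(im[...,0]>90)
    Q=X[m]; t=np.array(cv2.minEnclosingCircle(Q[:,:2].astype(np.float32))[0]); d=t-c
    R=np.array([[np.cos(yaw),-np.sin(yaw)],[np.sin(yaw),np.cos(yaw)]])
    print(n,c,r[1],'yaw',yaw,'timer',t,Q[:,2].max(),'in box',d@R)
for p in([.467,-.0755],[.49,.14],[.458,-.337]):
  for z in(.05,.24):
    for w in(-1.5,1.57,-1.66,1.48):
      q=robot.inverse_kinematics([*p,z],[np.pi,0,w]); print(p,z,w,None if q is None else np.round(q,2))
E
```

```text
top [0.48216736 0.14176384] (0.23454080522060394, 0.0971544086933136) yaw -0.093743205 timer [0.49507669 0.20299444] 0.05298243672989636 in box [0.00712109 0.06217015]
scene [0.48176187 0.14285427] (0.23945467174053192, 0.09791535139083862) yaw -0.086431146 timer [0.49783942 0.19612211] 0.053985023415622516 in box [0.01141926 0.05445687]
[0.467, -0.0755] 0.05 -1.5 [-0.75  0.62  1.11  2.19 -0.79  0.82 -2.19]
[0.467, -0.0755] 0.05 1.57 [-0.68  0.54  0.98  2.19 -0.68  0.75  0.76]
[0.467, -0.0755] 0.05 -1.66 [-0.75  0.62  1.11  2.19 -0.79  0.82 -2.35]
[0.467, -0.0755] 0.05 1.48 [-0.69  0.55  1.    2.19 -0.69  0.76  0.68]
[0.467, -0.0755] 0.24 -1.5 None
[0.467, -0.0755] 0.24 1.57 [-0.71  0.12  0.87  1.99 -0.1   1.08  0.2 ]
[0.467, -0.0755] 0.24 -1.66 None
[0.467, -0.0755] 0.24 1.48 [-0.72  0.12  0.88  1.99 -0.1   1.08  0.11]
[0.49, 0.14] 0.05 -1.5 [ 0.49  0.74 -1.18  2.02  0.85  0.98  2.09]
[0.49, 0.14] 0.05 1.57 [-0.69  0.43  0.41  2.09 -0.27  0.67 -0.1 ]
[0.49, 0.14] 0.05 -1.66 [-0.24  0.41 -0.15  2.06  0.1   0.67  2.6 ]
[0.49, 0.14] 0.05 1.48 [-0.7   0.43  0.42  2.09 -0.28  0.67 -0.18]
[0.49, 0.14] 0.24 -1.5 [ 0.57  0.38 -1.17  1.84  0.38  1.18  2.49]
[0.49, 0.14] 0.24 1.57 [-0.8   0.17  0.5   1.9  -0.09  1.09 -0.26]
[0.49, 0.14] 0.24 -1.66 [ 0.57  0.38 -1.17  1.84  0.38  1.18  2.33]
[0.49, 0.14] 0.24 1.48 [-0.81  0.17  0.51  1.9  -0.1   1.09 -0.35]
[0.458, -0.337] 0.05 -1.5 [-0.19  0.77  1.11  1.97 -0.86  0.97 -1.71]
[0.458, -0.337] 0.05 1.57 [-0.09  0.66  0.91  1.97 -0.69  0.86  1.2 ]
[0.458, -0.337] 0.05 -1.66 [-0.19  0.77  1.11  1.97 -0.86  0.97 -1.87]
[0.458, -0.337] 0.05 1.48 [-0.09  0.66  0.91  1.97 -0.69  0.86  1.11]
[0.458, -0.337] 0.24 -1.5 [-0.26  0.43  1.12  1.79 -0.42  1.18 -2.08]
[0.458, -0.337] 0.24 1.57 [-0.26  0.43  1.12  1.79 -0.42  1.18  0.99]
[0.458, -0.337] 0.24 -1.66 [-0.26  0.43  1.12  1.79 -0.42  1.18 -2.24]
[0.458, -0.337] 0.24 1.48 [-0.26  0.43  1.12  1.79 -0.42  1.18  0.9 ]
```

```bash
cat >> h.py <<'E'
BC=np.array([.482,.1423]); BY=-0.09; YAW=np.pi/2+BY; ORI=[np.pi,0,YAW]
def box(x,y): return BC+np.array([x*np.cos(BY)-y*np.sin(BY), x*np.sin(BY)+y*np.cos(BY)])
E
python3 - <<'E'
from h import *
for n in('top','scene'):
    X=np.load(n+'X.npy'); x,y,z=np.moveaxis(X,-1,0)
    Q=X[(np.hypot(x-.488,y-.2)<.045)&(z>.0475)]; c,r=cv2.minEnclosingCircle(Q[:,:2].astype(np.float32)); d=np.array(c)-BC
    print(n,len(Q),c,r,'box',d[0]*np.cos(BY)+d[1]*np.sin(BY),-d[0]*np.sin(BY)+d[1]*np.cos(BY))
tin=[.4672,-.0758]; TH=.058-.008   # TCP 8 mm below grasp height
robot.goto([*tin,.23],ORI); robot.grip(.87,30)
robot.move_straight([*tin,TH],.12)
print(robot.sense()['wrist_force'])
robot.grip(0,35); s=robot.sense(); print(s['t'],s['opening'],s['gripper_force'],s['wrist_force'])
robot.move_straight([*tin,.14],.1)
s=robot.sense(); print(s['t'],s['opening'],s['gripper_force'],s['tcp_pos'],s['wrist_force'])
snap('scene','s1')
E
```

```text
top 86 (0.49183616042137146, 0.20345985889434814) 0.017045103013515472 box 0.004299391467430249 0.061796388444805714
scene 72 (0.49017786979675293, 0.20384934544563293) 0.019099168479442596 box 0.0026128059015516434 0.06203525388453984
[-0.15611667  0.39844005  0.24923219]
5.4917 0.0028770930444981355 0.0 [-0.35681844  0.49250627  0.52164516]
6.5417 0.0025696374814553813 0.0 [ 0.46666056 -0.0756486   0.1394821 ] [ 0.90789006  0.24150625 -0.3978891 ]
```

View pics/s1.png

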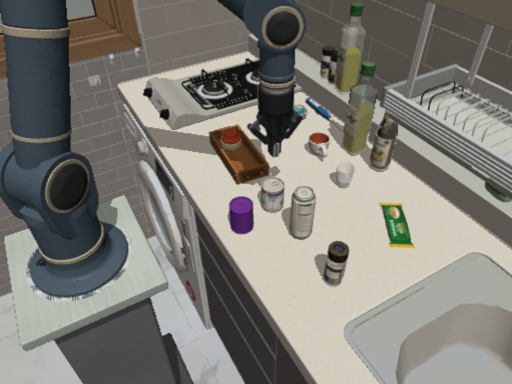

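The picture shows shut jaws (tip near (277,150)) with the tin still standing at (272,195), so the grasp closed on nothing. I'll project the TCP to see whether the tool is offset.

```bash
python3 - <<'E'
from h import *
d=np.load('s1.npz'); K=np.array([[d['fx'],0,d['cx']],[0,d['fy'],d['cy']],[0,0,1]],float)
pts=np.array([[.4667,-.0756,.1395],[.4667,-.0756,.1285],[.4672,-.0758,.07],[.4672,-.0758,0]])
print(cv2.projectPoints(pts,cv2.Rodrigues(d['R'])[0],d['t'],K,d['dist_coeffs'])[0].reshape(-1,2).round(1))
X=cloud(d); x,y,z=np.moveaxis(X,-1,0)
print('px',X[145,277],X[148,277])
m=(np.hypot(x-.467,y+.076)<.06)&(abs(z-.07)<.004)&(x>.43); P=X[m]; print(len(P),(P.min(0)+P.max(0))/2)
t=snap('top','t1'); T=cloud(t); x,y,z=np.moveaxis(T,-1,0)
print(robot.sense()['tcp_pos'],robot.sense()['joint_pos'])
cr=t['image'][100:260,180:400]; cv2.imwrite('pics/t1c.png',cv2.resize(cr,None,fx=3.5,fy=3.5)[:,:,::-1])
E
```

```text
[[273.1 162.8]
 [273.  166.5]
 [272.7 185.1]
 [272.2 205.6]]
px [ 0.46868773 -0.0864787   0.19672314] [ 0.46913921 -0.08620418  0.18811577]
300 [ 0.46494162 -0.07466992  0.07019755]
[ 0.4666724  -0.07577489  0.13939878] [-0.62157089  0.28279061  0.83281347  2.1085266  -0.27505929  0.86039765
  0.28324282]
```

View pics/t1c.png

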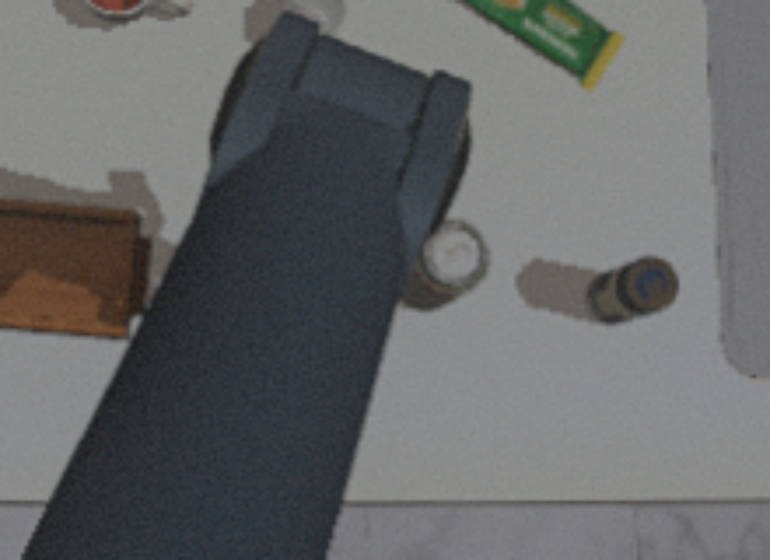

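The drinks can (crop (455,255)) and the jar (650,285) haven't moved, and the arm hides the tin here. In the scene view the fingertips look higher than the projected TCP, so I'll measure their real height.

```bash
python3 - <<'E'
from h import *
d=np.load('s1.npz'); X=cloud(d); x,y,z=np.moveaxis(X,-1,0)
m=(np.hypot(x-.467,y+.08)<.05)&(z>.078)&(z<.3)
P=X[m]; P=P[P[:,2].argsort()]; print(len(P)); print(P[:12].round(4))
for lo in np.arange(.08,.2,.01):
    Q=P[(P[:,2]>=lo)&(P[:,2]<lo+.01)]
    if len(Q): print(round(lo,2),len(Q),Q.min(0).round(3),Q.max(0).round(3))
cr=d['image'][90:230,210:340]; cv2.imwrite('pics/s1c.png',cv2.resize(cr,None,fx=4,fy=4)[:,:,::-1])
E
```

```text
1332
[[ 0.467  -0.0864  0.1665]
 [ 0.4589 -0.0822  0.1669]
 [ 0.4589 -0.0779  0.1669]
 [ 0.4726 -0.086   0.167 ]
 [ 0.464  -0.0869  0.168 ]
 [ 0.4694 -0.0869  0.1688]
 [ 0.4592 -0.0817  0.1693]
 [ 0.4606 -0.088   0.17  ]
 [ 0.4724 -0.0863  0.1701]
 [ 0.4659 -0.088   0.1708]
 [ 0.4581 -0.0877  0.1708]
 [ 0.4615 -0.0866  0.1716]]
0.16 7 [ 0.459 -0.087  0.167] [ 0.473 -0.078  0.169]
0.17 44 [ 0.453 -0.09   0.17 ] [ 0.48  -0.068  0.18 ]
0.18 49 [ 0.452 -0.09   0.18 ] [ 0.479 -0.067  0.189]
0.19 48 [ 0.451 -0.089  0.19 ] [ 0.478 -0.069  0.199]
```

View pics/s1c.png

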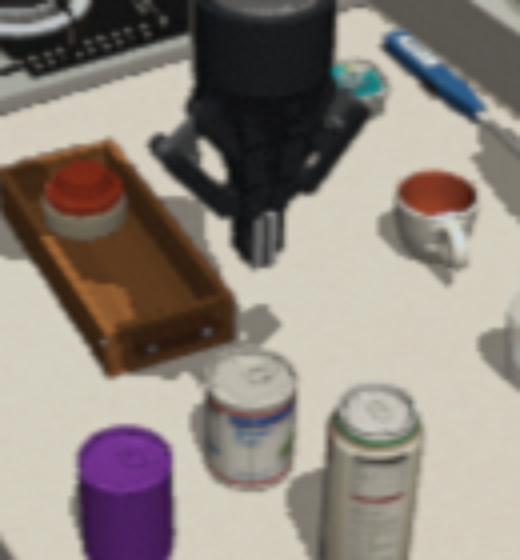

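The crop shows the fingertips about 0.166 m up while the reported TCP is at 0.1395 m. The tool really stands about 37 mm higher than it reports, with x and y correct, so I'll correct the height. Placing height is set relative to the pick height, so it doesn't depend on this offset.

```bash
python3 - <<'E'
from h import *
tin=[.4665,-.0755]; zp=.015
robot.grip(.87,35)
print(robot.move_straight([*tin,zp],.1,contact_N=8), robot.sense()['tcp_pos'])
robot.grip(0,35); s=robot.sense(); print(s['t'],s['opening'],s['gripper_force'],s['wrist_force'])
if s['opening']>.3:
    robot.move_straight([*tin,zp+.09],.12)
    s=robot.sense(); print(s['t'],s['opening'],s['gripper_force'],s['tcp_pos'],s['wrist_force'])
snap('scene','s2')
d=np.load('s2.npz'); X=cloud(d); x,y,z=np.moveaxis(X,-1,0)
m=(np.hypot(x-.467,y+.09)<.04)&(z>.02)&(z<.3); P=X[m]; print(np.sort(P[:,2])[:20].round(3))
cr=d['image'][60:240,180:400]; cv2.imwrite('pics/s2c.png',cv2.resize(cr,None,fx=3,fy=3)[:,:,::-1])
E
```

```text
False [ 0.46701761 -0.07555126  0.0154861 ]
9.0333 0.6607677602539183 36.56759977340698 [-2.17859888  0.47527202  5.40752094]
9.9333 0.6600828118468239 37.55119264125824 [ 0.46585126 -0.0752208   0.1044214 ] [ 0.10714803  0.56123564 -2.66262555]
[0.089 0.089 0.09  0.091 0.091 0.092 0.092 0.092 0.092 0.093 0.093 0.093
 0.093 0.093 0.093 0.093 0.093 0.093 0.093 0.093]
```

View pics/s2c.png

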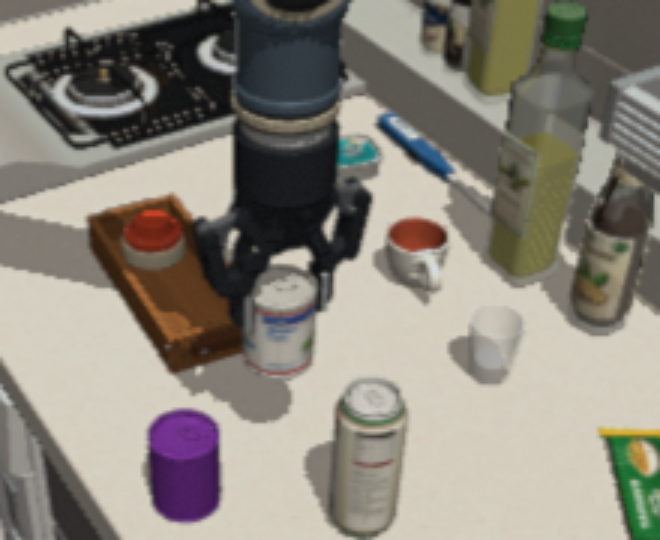

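The crop shows the tin held upright at (280,320), its underside about 90 mm up. Next I'll place it next to the timer, then pick the jar.

```bash
python3 - <<'E'
from h import *
p=box(0,-.009); zp=.0155
robot.move_straight([*p,.105],.2)
robot.move_straight([*p,zp+.02],.1)
print(robot.move_straight([*p,zp+.001],.03,contact_N=5)); s=robot.sense(); print(s['t'],s['tcp_pos'],s['wrist_force'])
robot.grip(.87,35); robot.sleep(.2)
robot.move_straight([*p,.20],.2)
j=[.458,-.3365]
robot.goto([*j,.18],ORI)
s=robot.sense(); print(s['t'],s['tcp_pos'],s['opening'])
snap('top','t3'); d=snap('scene','s3'); 
for n in('t3','s3'):
    X=cloud(np.load(n+'.npz')); x,y,z=np.moveaxis(X,-1,0)
    P=X[(np.hypot(x-p[0],y-p[1])<.045)&(z>.065)&(z<.1)]; 
    if len(P): print(n,p,len(P),cv2.minEnclosingCircle(P[:,:2].astype(np.float32)),P[:,2].min(),P[:,2].max())
cr=d['image'][80:290,190:400]; cv2.imwrite('pics/s3c.png',cv2.resize(cr,None,fx=2.8,fy=2.8)[:,:,::-1])
E
```

```text
True
12.525 [0.4813028  0.13352103 0.02130186] [-0.04883122  0.42403424  2.08382155]
15.8 [ 0.45887898 -0.33513166  0.17972717] 0.8687680140964614
t3 [0.48119109 0.13333643] 423 ((0.48118922114372253, 0.1335235834121704), 0.029401728883385658) 0.06593628259795903 0.07964050547485754
s3 [0.48119109 0.13333643] 278 ((0.48033618927001953, 0.13397452235221863), 0.03140317276120186) 0.06541540964693221 0.08267463981272771
```

View pics/s3c.png

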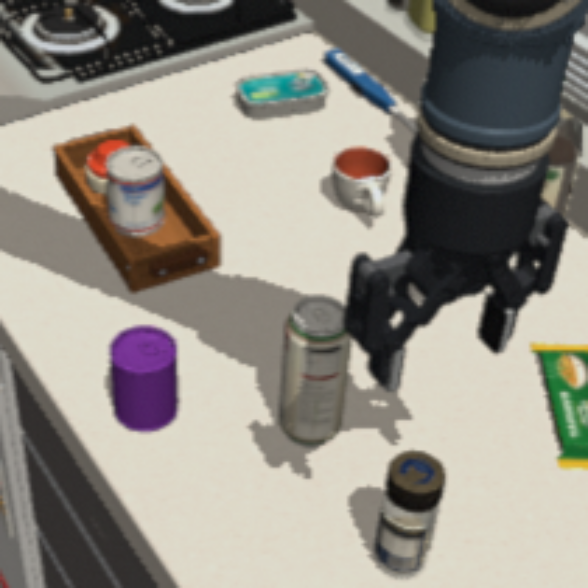

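The crop shows the tin standing in the box at (135,190) beside the timer, and the gripper is open above the jar at (408,510). Now the jar.

```bash
python3 - <<'E'
from h import *
j=[.458,-.3365]; zj=.023
print(robot.move_straight([*j,zj],.1,contact_N=8))
robot.grip(0,30); s=robot.sense(); zj=s['tcp_pos'][2]; print(s['t'],s['opening'],s['gripper_force'],s['wrist_force'],s['tcp_pos'])
assert s['opening']>.2
robot.move_straight([*j,.19],.15)
p=box(0,-.069); robot.move_straight([*p,.19],.25)
robot.move_straight([*p,zj+.022],.12)
s=robot.sense(); print(s['t'],s['opening'],s['gripper_force'],s['tcp_pos'])
print(zj,robot.move_straight([*p,zj+.002],.03,contact_N=5)); s=robot.sense(); print(s['t'],s['tcp_pos'],s['wrist_force'])
snap('scene','s4')
d=np.load('s4.npz'); cr=d['image'][80:230,170:340]; cv2.imwrite('pics/s4c.png',cv2.resize(cr,None,fx=3.5,fy=3.5)[:,:,::-1])
E
```

```text
False
18.0167 0.4713598866593994 28.986239201913122 [0.36402592 0.17377259 4.11048383] [ 0.45826003 -0.33661855  0.0234017 ]
22.4333 0.4697628199528986 29.141453564807307 [0.47639603 0.07368462 0.04601026]
0.023401700962192733 True
22.975 [0.47591935 0.07369235 0.0292318 ] [-0.06514669 -0.04443655  3.13689139]
```

View pics/s4c.png

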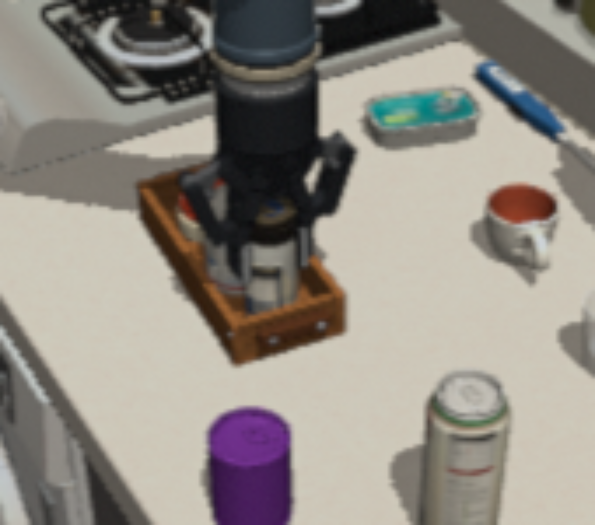

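The jar stands on the box floor at crop (272,270). Contact came 6 mm above the pick height, as expected. Next I'll release it, retreat and check.

```bash
python3 - <<'E'
from h import *
p=box(0,-.069)
robot.grip(.8,30); robot.sleep(.2)
robot.move_straight([*p,.20],.15)
robot.goto([.5,-.2,.25],ORI); robot.sleep(.5)
d=snap('top','t5')
for n,f in(('scene','s5'),):snap(n,f)
for n in('t5','s5'):
    X=cloud(np.load(n+'.npz')); x,y,z=np.moveaxis(X,-1,0)
    for nm,c,h in(('jar',p,.111),('tin',box(0,-.009),.078),('timer',[.491,.2035],.05)):
        P=X[(np.hypot(x-c[0],y-c[1])<.035)&(abs(z-h)<.006)]
        if len(P): print(n,nm,np.round(c,3),len(P),cv2.minEnclosingCircle(P[:,:2].astype(np.float32)),P[:,2].mean().round(4))
cr=d['image'][120:230,110:260]; cv2.imwrite('pics/t5c.png',cv2.resize(cr,None,fx=4,fy=4)[:,:,::-1]); print(robot.sense()['t'])
E
```

```text
t5 jar [0.476 0.074] 217 ((0.4752901792526245, 0.07180366665124893), 0.020115679129958153) 0.1103
t5 tin [0.481 0.133] 363 ((0.48046475648880005, 0.13367891311645508), 0.028914691880345345) 0.0749
t5 timer [0.491 0.204] 140 ((0.4924880266189575, 0.2029443383216858), 0.01887877844274044) 0.048
s5 jar [0.476 0.074] 140 ((0.47461530566215515, 0.07356561720371246), 0.021723249927163124) 0.112
s5 tin [0.481 0.133] 160 ((0.48147326707839966, 0.13522154092788696), 0.0308615043759346) 0.077
s5 timer [0.491 0.204] 50 ((0.49090301990509033, 0.20547130703926086), 0.02054629847407341) 0.0502
26.5833
```

View pics/t5c.png

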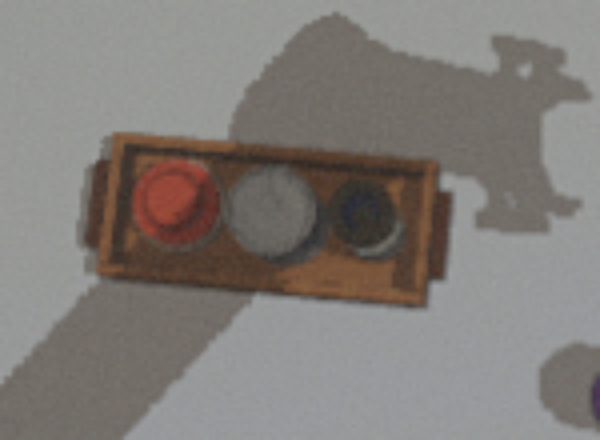

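The timer (175,205), tin (272,213) and jar (365,217) all stand inside the box with gaps between them, and the gripper is clear.

```bash
python3 -c "
from plant import robot
print(robot.close_job())"
```

```text
the job is handed in; nothing more can be done
None
```

The job is handed in at about 27 s: the food tin and spice jar stand upright on the box floor beside the timer, which is still flat, going by the last pictures; the judge's result was not shown.

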